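Lock the proofing press shaft on its flat

ROBOT

A 7-joint arm with a two-finger parallel gripper is mounted at the origin on the work surface. World frame = base frame: x ahead of the robot, y to its left, z up, the work surface at z = 0. Lengths are in m, angles in rad, forces in N, time in s.
With the tool pointing down it reaches from about 0.4 to 0.85 m from the base axis. Payload 4.5 kg.
Tool frame: the origin (TCP) lies midway between the tips of the shut fingers; the grasp point (between the pads) lies 19 mm behind it; z points along the fingers, y is the line along which they close (so a half turn about z gives the same grasp; the last joint's range is limited). The gripper opens to 88 mm and grips with 3 to 60 N. Pads are 18 mm wide; open, the fingers measure 123 mm over their backs; the gripper's body (75 mm by 187 mm) begins 45 mm behind the grasp point.
Start: joints at [-1.069, 0.689, -0.195, 1.565, 0.157, 0.902, -0.215], TCP at [0.282, 0.558, 0.239] pointing down, gripper open.
Joint ranges: [-3.01, 3.01], [-0.46, 2.08], [-1.47, 1.51], [0.13, 2.56], [-1, 4.14], [0.04, 2.09], [-2.66, 2.66]. Speed limits (rad/s): [2.57, 2.57, 3.14, 3.14, 3.14, 3.14, 3.14].

INTERFACE

Orientations are given as a unit quaternion [x, y, z, w].
In Python, from plant import r, eyes, finish_job gives the robot as it stands. The module is installed in compiled form; this text tells all that it offers.
- The arm moves only by the tool move_arm, never from a script. Its argument "motion" is a list of rows, each a list of 7 numbers: the shift along the tool's x, y, z in mm, then the turn, a rotation vector about the tool's x, y, z in degrees, then the closure, from 0 (fully open) to 1 (shut). A call has 1 to 5 rows; each row is the pose to reach, as a shift and turn from the pose commanded when the call began, along the tool's axes at that moment; what a row does not reach only later rows make up. A row lasts 1/8 s, in which the tool goes at most 62.5 mm and 10.7 degrees, less where a joint would pass 70% of its speed; a pose out of reach is approached as far as the arm can. A call with a gripper value outside its range is refused whole. The fingers move at their own pace and stop on an object; "newtons" is the grip in N (left out, the last holds). Time passes only in rows, so rows that repeat a pose let the fingers close. It gives the time, the measured TCP pose, the force, the opening and the grip force at its end, in the units of the state.
- r.get_state(): the state, without advancing time (a new reading comes with each control period).
- eyes.snapshot(name): name is "scene" or "top" or "wrist"; returns a dict with "frame" (400x640x3 uint8, red, green, blue), "z_map" (400x640 float32, m along the optical axis (not along the pixel's ray), 0 where there is no reading), "intrinsics" (3x3 intrinsics, pixels), "world_to_cam" (4x4, takes a point from world to camera coordinates). Camera axes: x right, y down, z forward; pixel columns grow to the right and rows downward; lengths in m; the calibration is good to about 2 mm. A picture is of the moment at which its call begins.
- finish_job(): hands the job in; it is judged then, once.
The state is a dict: "clock": time; "q": joint angles; "qd": joint speeds; "joint_torque": joint torques, N m; "tool_pos": TCP position; "eef_rot": TCP orientation; "contact_force": force on the tool from outside, world axes, zero at the start; "moment": the same for the moment, N m; "opening": opening from 0.0 (shut) to 1.0 (fully open); "finger_force": force on a finger pad.
Only numpy, scipy, OpenCV 4.12 (cv2) and the standard library are available. Lean on these libraries where they do the work, as an engineer would, in place of code of your own. Each camera call takes 0.05 s, during which the arm holds its last target. There are 200 camera calls.

TASK

Lock the roller shaft of the little green proofing press: turn it by the crank until the flat on the shaft faces straight up under the set screw (crank arm upright), then put the red T-handled hex key into the set screw and tighten it clockwise until it is firmly seated on the flat (about 0.25 N·m; do not overtighten). Leave the key standing in the screw, the yellow key in its block, and everything else where it is.

Things in the scene. Friction and masses are not known exactly. Their poses are not given: they have to be found in the camera images.
- press: green table-top proofing press, fixed; base 170 (x) x 210 (y) x 14 mm; origin under its centre on the table, z up. Its 24 mm steel shaft lies along y, 85 mm above the table, with a black 60 mm roller between two cheeks. The set screw stands upright in a brass boss (40 mm wide, top 135 mm above the table) at x 0, y -85 mm; the crank is at the +y end
- shaft_axis (a point): point on the shaft's axis at the crank handle's middle (press frame x 0, y +125 mm, 85 mm above the table); fixed to the press; axes as the press's
- shaft: the turning shaft with roller and crank; origin on its axis. It turns about the press's y axis; its z axis runs along the crank arm, and the flat (11.6 mm wide, 1.5 mm deep, yellow mark on its visible end) faces the same way: z up = flat up. It starts leaning 0.6 to 1.3 rad from upright to the press's -x side; dry friction (0.14 N m) keeps it where it is left
- crank_handle (a point): middle of the red round crank handle, a level bar 14 mm thick and 60 mm long, parallel to the shaft, 70 mm from the shaft's axis; the crank arm stands 30 mm inward (-y) of this point. z axis along the crank arm outward, y axis along the handle, away from the press
- setscrew: the set screw, seen as it sinks (does not turn): origin at its lower tip. Clockwise from above sinks it 1.5 mm per rad. From its varying start it needs 1.1 to 1.75 rad to touch the flat, then only about 0.1 rad more to be firm. With the flat not up it grows springy but never firm, and does not count. It stays where it is left
- screw_socket (a point): centre of the mouth of the screw's upward hexagon socket for a 12 mm key (0.7 mm clearance, 0.15 rad play each way), 26 mm deep, 38 mm above the screw's tip; x axis to a corner of the hexagon, turns with the screw. Torques: 0.1 to 0.15 N m turns it freely, 0.25 is firm, under 0.2 is loose, above 0.4 damages the flat
- key_bar (a point): centre of the red T-bar of the hex key (0.13 kg): bar 80 (x) x 14 (y) x 18 (z) mm on an upright hexagon rod of 12 mm across flats, 95 mm above the rod's tip; x axis along the bar and to a corner of the hexagon (fits every 60 degrees), z axis away from the tip. At the start it stands 45 mm deep in a hole of the key block, bar 100 mm above the table
- key_tip (a point): lower tip of the red key's rod (5 mm of rounded point, then the full hexagon)
- small_key_bar (a point): centre of the yellow T-bar of a thinner key that does not fit, otherwise of the same size; to be left in its hole
- key_block: pale wooden block 70 (x) x 150 (y) x 50 (z) mm, fixed to the table, with two holes at y = -43 and +43 mm that hold the two keys, bars along its x axis; origin under its centre
- ink_bottle: black ink bottle with red cap, 52 mm across, 130 mm high; origin under its centre; leave alone
- ink_plate: white plate 100 mm across; origin under its centre; leave alone
- white_cup: small white cup 70 mm across, 45 mm high; origin under its centre; leave alone
- drink_bottle: pink drinking bottle 70 mm across, 220 mm high; origin under its centre; leave alone
- water_tub: clear tub 100 mm across, 60 mm high; origin under its centre; leave alone
- brush: brush with dark wooden handle lying on the table; leave alone
- lino_block: flat cork-brown block 100 x 70 x 12 mm; leave alone
Things that resemble listed ones, but are neither listed nor needed, are in the scene too. What is shaped like the part that bears key_bar but purple is not meant.

How it is judged:
On the way, in this order (a step that is already met when the one before it is completed fails the run):
1. the crank arm stands upright (within 0.14 rad), so that the flat faces the set screw (angle between the z axis of crank_handle and the z axis of press, either way round below 0.14 rad), for 0.2 s.
2. the red key is seated at least 18 mm deep in the set screw's socket (horizontal distance between key_tip and screw_socket below 0.004 m and z of key_tip in the frame of screw_socket below -0.018 m), for 0.2 s.
3. the set screw presses firmly on the flat (over 10 N), screwed down past the round of the shaft (contact force between setscrew and shaft above 10 N and z of setscrew in the frame of press below 0.0962 m and angle between the z axis of crank_handle and the z axis of press, either way round below 0.14 rad), for 0.2 s.
At the end, for the whole second after the job is handed in: The crank arm is upright within 0.14 rad (flat up), the set screw's tip is on the flat (less than 96.2 mm above the table) and presses on it with more than 10 N, the red key stands at least 16 mm deep in the screw's socket, within 0.25 rad of upright, and the yellow key is within 15 mm of its place (all of step 3 and horizontal distance between key_tip and screw_socket below 0.006 m and z of key_tip in the frame of screw_socket below -0.016 m and angle between key_bar's own z axis and vertical below 0.25 rad and distance of small_key_bar from where it was at the start of the episode below 0.015 m); the robot touches nothing.
It fails at once if the set screw is overtightened (more than 75 N on the shaft) (contact force between setscrew and shaft above 75 N).
It fails at once if the yellow key is pulled from its hole (distance of small_key_bar from where it was at the start of the episode above 0.03 m).
It fails at once if a bystander is moved by more than 30 mm (distance of any of ink_bottle, ink_plate, white_cup, drink_bottle, water_tub, brush, lino_block from where it was at the start of the episode above 0.03 m).
It also fails if it takes over 72 s, if anything falls off the work surface, if the arm or the gripper's body presses on something with over 40 N, if the wrist force passes 120 N, or if a joint passes its speed limit or range.

## Working session

There is one attempt and no reset: what is moved stays moved. The work goes in short steps, Python scripts to look and compute and a tool call to move; the robot and the scene stay as the last step left them, time stands still between calls to the robot, and variables do not carry over. Pictures are saved under pics/ and viewed, at most 10 in all, crops included, and the job is handed in when it is done.

Besides the shell and the picture viewer there is one more tool, called after "Request:" as a command line: name --pt "numbers of a row" for each row, then --argument value for the rest. move_arm: Moves the arm, as the interface text tells. Its arguments: {"type":"object","properties":{"motion":{"type":"array","items":{"type":"array","items":{"type":"number"}}},"newtons":{"type":"number"}},"required":["motion"]}

```bash
mkdir -p pics
cat > h.py <<'E'
import numpy as np, cv2
from scipy.spatial.transform import Rotation as R
from plant import r, eyes, finish_job
def snap(n,tag):
    s=eyes.snapshot(n); cv2.imwrite(f'pics/{tag}.png',s['frame'][:,:,::-1]); np.savez(f'{tag}.npz',**s); return s
def load(tag): return np.load(f'{tag}.npz')
def pt(s,u,v,z=None):
    z=s['z_map'][v,u] if z is None else z
    c=np.linalg.inv(s['intrinsics'])@[u,v,1]*z
    return (np.linalg.inv(s['world_to_cam'])@[*c,1])[:3]
def cloud(s):
    v,u=np.mgrid[:400,:640]; z=s['z_map']
    c=np.stack([u*z,v*z,z],-1)@np.linalg.inv(s['intrinsics']).T
    T=np.linalg.inv(s['world_to_cam']); return c@T[:3,:3].T+T[:3,3]
def st():
    s=r.get_state(); print({k:np.round(s[k],4).tolist() for k in('clock','q','tool_pos','eef_rot','contact_force','moment','opening','finger_force')}); return s
def go(p,Rm):
    "mm shift & deg rotvec in tool axes to world pose"
    s=r.get_state(); R0=R.from_quat(s['eef_rot']); print('shift',np.round(R0.inv().apply(np.array(p)-s['tool_pos'])*1000,1),'turn',np.round((R0.inv()*Rm).as_rotvec(degrees=True),1))
E
python3 -c "
from h import *
st();a=snap('scene','s0');b=snap('top','t0');cv2.imwrite('pics/both.png',np.vstack([a['frame'],b['frame']])[:,:,::-1][:, :])
print(R.from_quat(r.get_state()['eef_rot']).as_matrix().round(3))"
```

```text
{'clock': 0.0, 'q': [-1.0692, 0.69, -0.1945, 1.5663, 0.1573, 0.9025, -0.2151], 'tool_pos': [0.2816, 0.5573, 0.2379], 'eef_rot': [0.2317, 0.9728, -0.0009, -0.0001], 'contact_force': [0.1388, 0.3969, -0.3768], 'moment': [0.0047, -0.0202, 0.0004], 'opening': 1.001, 'finger_force': 0.0}
[[-0.893  0.451 -0.001]
 [ 0.451  0.893 -0.001]
 [-0.    -0.002 -1.   ]]
```

View pics/s0.png

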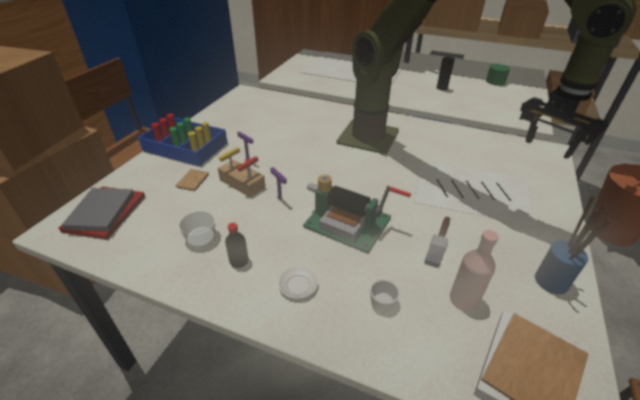

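View pics/t0.png

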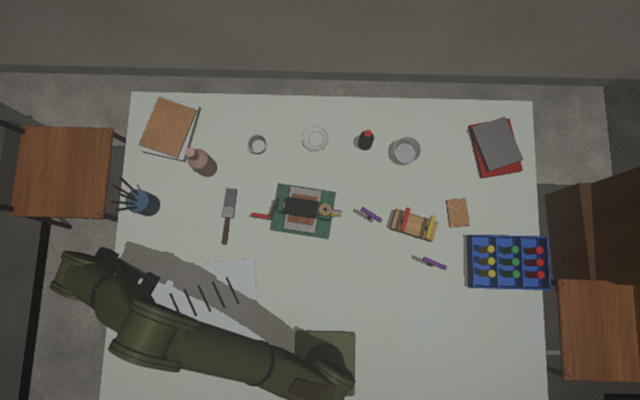

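The top view shows the press at about (303,210), crank handle at (260,215), brass boss at (326,210), and key block at (413,224) with the red bar at (405,219) and the yellow one at (430,226). I'll enlarge this area.

```bash
python3 -c "
from h import *
b=load('t0');c=b['frame'][170:260,240:450];cv2.imwrite('pics/t0c.png',cv2.resize(c,None,fx=3.8,fy=3.8,interpolation=2)[:,:,::-1])
P=cloud(b)
for u,v in [(403,215),(405,219),(407,224),(428,231),(432,221),(326,210),(255,215),(265,215),(277,188),(333,193),(325,236),(272,232)]: print(u,v,P[v,u].round(4))
print(b['intrinsics'],b['world_to_cam'].round(3))
hsv=cv2.cvtColor(b['frame'],cv2.COLOR_RGB2HSV)
for n,lo,hi,box in [('redbar',(0,150,60),(6,255,255),(390,440,200,245)),('handle',(0,150,60),(8,255,255),(245,275,200,230)),('green',(60,60,20),(95,255,255),(265,345,175,245))]:
  m=cv2.inRange(hsv,lo,hi)>0; k=np.zeros_like(m);k[box[2]:box[3],box[0]:box[1]]=1; m&=k
  v,u=np.nonzero(m); q=P[m]; print(n,m.sum(),q.mean(0).round(4),np.median(q,0).round(4)); print(cv2.minAreaRect(q[:,:2].astype(np.float32)), u.mean(),v.mean())
"
```

```text
403 215 [ 0.501  -0.2587  0.0511]
405 219 [ 0.4807 -0.2563  0.105 ]
407 224 [ 0.4698 -0.2717  0.0544]
428 231 [ 0.4422 -0.3311  0.1097]
432 221 [ 0.4756 -0.3446  0.11  ]
326 210 [0.5036 0.0069 0.1103]
255 215 [0.478  0.238  0.1339]
265 215 [0.4786 0.2051 0.1355]
277 188 [0.5924 0.1847 0.0112]
333 193 [ 0.5799 -0.0159  0.0073]
325 236 [0.425  0.0087 0.0136]
272 232 [4.355e-01 1.968e-01 2.000e-04]
[[447.87730925   0.         326.89806635]
 [  0.         447.87730925 196.04342371]
 [  0.           0.           1.        ]] [[ 2.500e-02 -1.000e+00 -1.000e-03 -9.000e-03]
 [-9.850e-01 -2.500e-02 -1.690e-01  5.610e-01]
 [ 1.690e-01  5.000e-03 -9.860e-01  1.512e+00]
 [ 0.000e+00  0.000e+00  0.000e+00  1.000e+00]]
redbar 58 [ 0.4816 -0.2561  0.1087] [ 0.4819 -0.2557  0.1081]
((0.4818110466003418, -0.2564551532268524), (0.009364133700728416, 0.07267358154058456), 75.52752685546875) 405.13793103448273 218.60344827586206
handle 38 [0.4764 0.2207 0.1382] [0.4773 0.2206 0.1383]
((0.47664394974708557, 0.2206781953573227), (0.05312248319387436, 0.007007486652582884), 82.98699188232422) 260.05263157894734 215.44736842105263
green 805 [0.5018 0.0913 0.0293] [0.4848 0.0964 0.0152]
((0.4533364176750183, 0.0891151875257492), (0.2217990905046463, 0.28448545932769775), 82.7621841430664) 301.99006211180125 213.1416149068323
```

View pics/t0c.png

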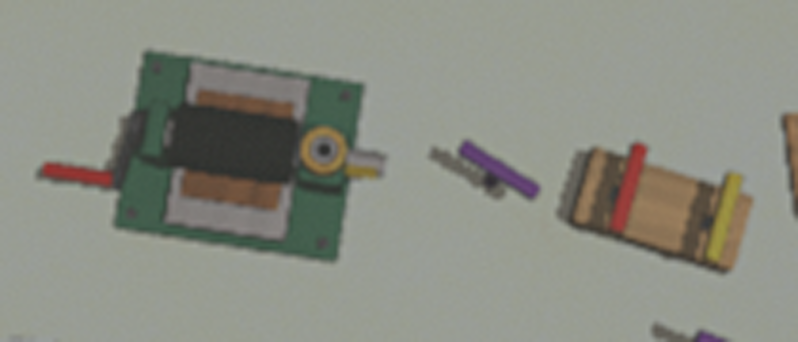

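The enlarged crop shows:
- **Press base:** corners at (148,50), (363,83), (337,260) and (115,228).
- **Boss:** ring centre at (324,149).
- **Crank handle:** from (40,172) to (112,180).
- **Red bar:** from (639,145) to (620,230).
- **Yellow bar:** further right.
- **Purple keys:** decoys, ignored.

```bash
cat >> h.py <<'E'
def onplane(s,u,v,z):
    a=pt(s,u,v,1.0); o=np.linalg.inv(s['world_to_cam'])[:3,3]; return o+(a-o)*(z-o[2])/(a[2]-o[2])
E
python3 -c "
from h import *
b=load('t0'); f=lambda x,y,z: onplane(b,240+(x+.5)/3.8-.5,170+(y+.5)/3.8-.5,z)
C=[f(x,y,.014) for x,y in[(148,50),(363,83),(337,260),(115,228)]]
c=np.mean(C,0);ya=(C[0]-C[1]+C[3]-C[2])[:2];xa=(C[0]-C[3]+C[1]-C[2])[:2]
print(c,np.linalg.norm(ya)/2,np.linalg.norm(xa)/2,np.degrees(np.arctan2(-ya[0],ya[1])),np.degrees(np.arctan2(xa[1],xa[0])))
print('boss',f(324,149,.135))
h0,h1=f(40,172,.138),f(112,180,.138);print('handle',h0,h1)
k0,k1=f(639,145,.109),f(620,230,.109);print('key',(k0+k1)/2,np.linalg.norm(k0-k1),np.degrees(np.arctan2((k0-k1)[1],(k0-k1)[0])))
th=-np.radians(8)
for nm,u,v in [('drink',197,158)]: print(onplane(b,u,v,.2))
"
```

```text
[0.51395932 0.08896653 0.014     ] 0.20605505351471645 0.16881954508212518 -7.097604630937859 -7.409503343877537
boss [0.50384699 0.01041325 0.135     ]
handle [0.47746848 0.25304353 0.138     ] [0.47211849 0.19106178 0.138     ]
key [ 0.48045838 -0.25656422  0.109     ] 0.07686749074530144 -12.69143526597841
[0.64787374 0.42119654 0.2       ]
```

```bash
cat >> h.py <<'E'
def down(deg):
    "tool pointing down, tool x at world angle deg"
    a=np.radians(deg); x=np.array([np.cos(a),np.sin(a),0]); z=np.array([0,0,-1.]); return R.from_matrix(np.stack([x,np.cross(z,x),z],1))
E
python3 -c "
from h import *
go([.476,.226,.21],down(82.8))"
```

```text
shift [-322.9 -208.1   28.4] turn [-0.1  0.1 70.4]
```

Request:
move_arm --pt "-50 -32 4 0 0 10.5 0.3" --pt "-100 -65 9 0 0 21 0.3" --pt "-150 -97 13 0 0 31.5 0.3" --pt "-200 -129 18 0 0 42 0.3" --pt "-250 -161 22 0 0 52 0.3" --newtons 6

```text
clock: 0.72
tool_pos: [0.433, 0.2997, 0.2165]
eef_rot: [0.637, 0.771, -0.0, -0.0]
contact_force: [0.8, 1.2, 0.0]
opening: 0.7
finger_force: 0.0
```

```bash
python3 -c "
from h import *
st();go([.476,.226,.21],down(82.8))"
```

```text
{'clock': 0.725, 'q': [-0.7109, 0.5905, 0.0287, 1.8933, -0.0261, 0.6582, -0.4766], 'tool_pos': [0.433, 0.2997, 0.2165], 'eef_rot': [0.6369, 0.771, -0.0001, -0.0], 'contact_force': [0.8139, 1.1799, 0.0062], 'moment': [-0.0417, -0.0123, -0.0127], 'opening': 0.7001, 'finger_force': 0.0}
shift [-80.5  28.3   6.5] turn [-0.   0.  18.1]
```

Request:
move_arm --pt "-40 14 4 0 0 9 0.3" --pt "-78 28 6 0 0 18 0.3" --pt "-78 28 6 0 0 18 0.3"

```text
clock: 1.1
tool_pos: [0.4766, 0.2264, 0.2104]
eef_rot: [0.75, 0.661, -0.001, 0.001]
contact_force: [-0.2, 0.5, -0.0]
opening: 0.702
finger_force: 0.0
```

```bash
python3 -c "
from h import *
st();s=snap('wrist','w1')
b=snap('scene','s1');cv2.imwrite('pics/w1b.png',np.hstack([cv2.resize(s['frame'],(480,300)),cv2.resize(b['frame'][160:270,290:430],(320,251))[:251].repeat(1,0) if 0 else cv2.copyMakeBorder(cv2.resize(b['frame'][160:270,290:430],(320,251)),0,49,0,0,0)])[:,:,::-1])"
```

```text
{'clock': 1.1, 'q': [-0.5996, 0.6041, 0.1083, 1.8987, -0.098, 0.6446, -0.5578], 'tool_pos': [0.4766, 0.2264, 0.2104], 'eef_rot': [0.7502, 0.6612, -0.0007, 0.0012], 'contact_force': [-0.1921, 0.5288, -0.0287], 'moment': [-0.07, 0.1504, 0.0406], 'opening': 0.7019, 'finger_force': 0.0}
```

View pics/w1b.png

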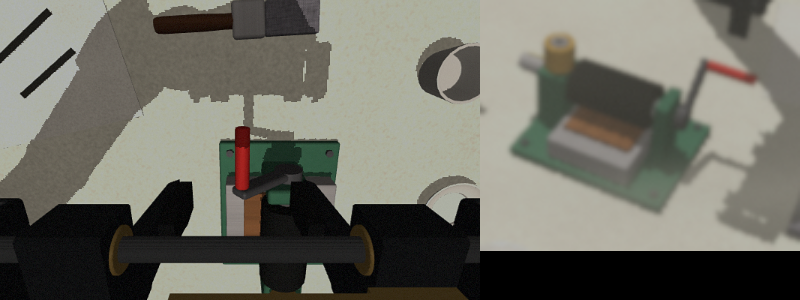

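The wrist view shows the red handle upright at about (242,160), between the fingers, with the crank arm at (268,183) and the brush beyond it. Next I'll measure the handle in 3D.

```bash
python3 -c "
from h import *
s=load('w1');P=cloud(s);hsv=cv2.cvtColor(s['frame'],cv2.COLOR_RGB2HSV)
m=((hsv[...,0]<8)|(hsv[...,0]>172))&(hsv[...,1]>150)&(P[...,2]>.09)&(P[...,2]<.16);m[:150]=0;m[270:]=0
q=P[m];print(m.sum(),np.percentile(q,[2,50,98],axis=0).round(4)); print(cv2.minAreaRect(q[:,:2].astype(np.float32)))
# base top
g=(hsv[...,0]>60)&(hsv[...,0]<95)&(hsv[...,1]>60)&(abs(P[...,2]-.014)<.004)
q=P[g];th=np.radians(-7.2);ex=np.array([np.cos(th),np.sin(th)]);ey=np.array([-ex[1],ex[0]])
print('x range',np.percentile(q[:,:2]@ex,[.3,99.7]),'ymax',np.percentile(q[:,:2]@ey,99.7), 'centre guess',[.514,.089]@np.stack([ex,ey],1))
go([.476,.226,.113],down(82.8))
"
```

```text
1616 [[0.4668 0.1931 0.1307]
 [0.4755 0.2234 0.1358]
 [0.4837 0.2506 0.1377]]
((0.4748057425022125, 0.22080717980861664), (0.060684096068143845, 0.014121542684733868), 83.60325622558594)
x range [0.4117914  0.57984399] ymax 0.2583797383868838 centre guess [0.4987923  0.15271949]
shift [-4.4  1.9 97.5] turn [-0.  -0.   0.4]
```

Request:
move_arm --pt "-1 1 45 0 0 0 0.3" --pt "-1 1 93 0 0 0 0.3" --pt "-1 1 93 0 0 0 0.8" --pt "-1 1 93 0 0 0 0.9" --pt "-1 1 93 0 0 0 0.9" --newtons 6

```text
clock: 1.82
tool_pos: [0.4769, 0.2302, 0.1196]
eef_rot: [0.748, 0.664, 0.002, 0.0]
contact_force: [0.4, 0.0, -0.2]
opening: 0.381
finger_force: 0.0
```

```bash
python3 -c "
from h import *
st()"
```

```text
{'clock': 1.825, 'q': [-0.579, 0.7519, 0.0701, 1.9681, -0.1174, 0.4219, -0.5389], 'tool_pos': [0.4769, 0.2302, 0.1196], 'eef_rot': [0.7476, 0.6642, 0.0018, 0.0003], 'contact_force': [0.3922, 0.035, -0.2101], 'moment': [-0.0628, 0.0982, 0.0174], 'opening': 0.3809, 'finger_force': 0.0}
```

Request:
move_arm --pt "0 0 0 0 0 0 0.9" --pt "0 0 0 0 0 0 0.9" --pt "0 0 0 0 0 0 0.9"

```text
clock: 2.2
tool_pos: [0.4773, 0.2295, 0.1182]
eef_rot: [0.748, 0.664, 0.001, 0.001]
contact_force: [2.8, 0.4, -0.1]
opening: 0.154
finger_force: 6.0
```

Request:
move_arm --pt "0 8.6 -8.5 0 0 0 0.9" --pt "0 18.4 -15.2 0 0 0 0.9" --pt "0 29.5 -20.4 0 0 0 0.9" --pt "0 41.4 -23.5 0 0 0 0.9" --pt "0 52 -24.5 0 0 0 0.9"

```text
clock: 2.82
tool_pos: [0.5272, 0.223, 0.1429]
eef_rot: [0.748, 0.664, -0.001, -0.001]
contact_force: [-2.2, 0.3, 2.7]
opening: 0.156
finger_force: 6.0
```

Request:
move_arm --pt "0 0 0 0 0 0 0.9" --pt "0 0 0 0 0 0 0.9"

```text
clock: 3.08
tool_pos: [0.5294, 0.2228, 0.1429]
eef_rot: [0.748, 0.664, 0.002, 0.001]
contact_force: [1.1, -0.1, 3.9]
opening: 0.155
finger_force: 6.0
```

```bash
python3 -c "
from h import *
s=st();th=np.radians(-7.2);print(np.array(s['tool_pos'])[:2]@[np.cos(th),np.sin(th)])
a=snap('scene','s2');b=snap('wrist','w2')
cv2.imwrite('pics/s2b.png',np.hstack([cv2.resize(b['frame'],(480,300)),cv2.copyMakeBorder(cv2.resize(a['frame'][160:270,290:430],(320,251)),0,49,0,0,0)])[:,:,::-1])"
```

```text
{'clock': 3.075, 'q': [-0.526, 0.7541, 0.0799, 1.8205, -0.0994, 0.5672, -0.5035], 'tool_pos': [0.5294, 0.2228, 0.1429], 'eef_rot': [0.7481, 0.6636, 0.0016, 0.0011], 'contact_force': [1.1467, -0.1232, 3.9157], 'moment': [-0.1431, -0.2621, -0.0696], 'opening': 0.1553, 'finger_force': 6.0067}
0.49726967339006345
```

View pics/s2b.png

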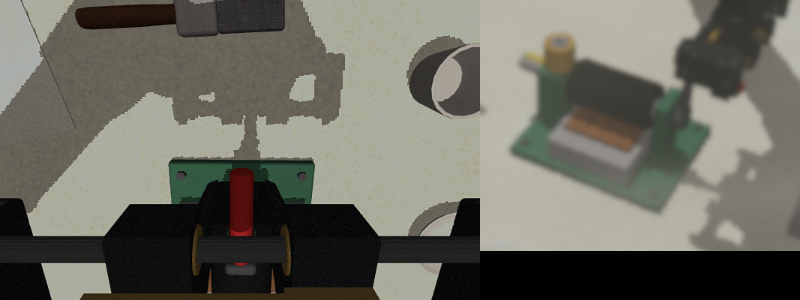

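The handle is upright at (242,200) between the fingers and the arm stands vertical. I'll release it, rise, and move to a viewpoint for the boss.

Request:
move_arm --pt "0 0 0 0 0 0 0.4" --pt "0 0 0 0 0 0 0.4" --pt "0 0 0 0 0 0 0.4" --pt "0 0 -40 0 0 0 0.4" --pt "0 0 -100 0 0 0 0.4"

```text
clock: 3.8
tool_pos: [0.5259, 0.2227, 0.2416]
eef_rot: [0.748, 0.664, -0.002, -0.001]
contact_force: [1.7, 0.5, 0.2]
opening: 0.605
finger_force: 0.0
```

```bash
python3 -c "
from h import *
st();go([.495,-.07,.25],down(82.8))
s=load('w2');print(s['world_to_cam'].round(3));print(r.get_state()['tool_pos'],np.linalg.inv(s['world_to_cam'])[:3,3],s['intrinsics'])
P=cloud(load('t0'));
for u,v,w in[(371,214,12),(433,263,12)]: print(np.percentile(P[v-w:v+w,u-w:u+w,2],[98]),P[v,u])"
```

```text
{'clock': 3.8, 'q': [-0.5441, 0.6155, 0.1061, 1.7334, -0.0855, 0.8024, -0.5159], 'tool_pos': [0.5259, 0.2227, 0.2416], 'eef_rot': [0.7477, 0.6641, -0.0025, -0.0008], 'contact_force': [1.6814, 0.4752, 0.2216], 'moment': [-0.0103, -0.0116, -0.0509], 'opening': 0.6045, 'finger_force': 0.0}
shift [-294.3    3.8   -7.7] turn [-0.3  0.2  0.4]
[[ 0.993 -0.121  0.003 -0.497]
 [-0.116 -0.946  0.303  0.26 ]
 [-0.034 -0.301 -0.953  0.383]
 [ 0.     0.     0.     1.   ]]
[0.52592554 0.22268503 0.2415653 ] [0.53678565 0.30089899 0.28796081] [[343.15338919   0.         321.56356385]
 [  0.         343.15338919 194.54033826]
 [  0.           0.           1.        ]]
[0.1084299] [ 0.49469905 -0.14326686  0.10426427]
[0.1076375] [ 0.33837673 -0.34771449  0.10227512]
```

Request:
move_arm --pt "-55 0 0 0 0 0 0.4" --pt "-110 0 0 0 0 0 0.4" --pt "-165 0 10 0 0 0 0.4" --pt "-220 0 40 0 0 0 0.4" --pt "-256 0 75 0 0 0 0.4"

```text
clock: 4.42
tool_pos: [0.4969, -0.0339, 0.1669]
eef_rot: [0.749, 0.663, 0.0, 0.001]
contact_force: [0.3, 0.5, 0.2]
opening: 0.603
finger_force: 0.0
```

Request:
move_arm --pt "0 0 0 0 0 0 0.4" --pt "0 0 0 0 0 0 0.4"

```text
clock: 4.68
tool_pos: [0.4975, -0.0302, 0.1674]
eef_rot: [0.748, 0.664, 0.0, -0.0]
contact_force: [0.7, 1.1, -0.0]
opening: 0.6
finger_force: 0.0
```

```bash
python3 -c "
from h import *
st();s=snap('wrist','w3')
p=s['world_to_cam']@[.5035,.007,.135,1];p=s['intrinsics']@p[:3];u,v=(p[:2]/p[2]).astype(int);print(u,v)
u0,v0=max(u-50,0),max(v-50,0);print(u0,v0);c=s['frame'][v0:v0+100,u0:u0+100]
c=cv2.resize(c,(500,500),interpolation=2);c=np.clip(c*1.8,0,255).astype(np.uint8)
cv2.imwrite('pics/w3c.png',c[:,:,::-1])"
```

```text
{'clock': 4.675, 'q': [-0.0593, 0.6411, 0.0447, 2.0211, -0.0599, 0.4803, -0.0882], 'tool_pos': [0.4975, -0.0302, 0.1674], 'eef_rot': [0.7475, 0.6642, 0.0004, -0.0002], 'contact_force': [0.7402, 1.0921, -0.0468], 'moment': [-0.0378, 0.0281, 0.0331], 'opening': 0.5998, 'finger_force': 0.0}
327 166
277 116
```

View pics/w3c.png

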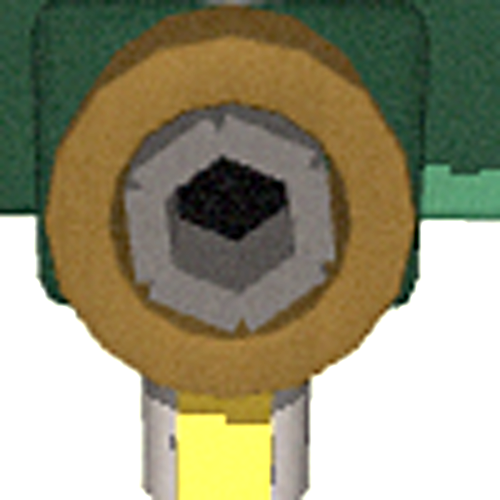

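The crop shows the brass boss with the screw. The hex mouth has corners at about (226,155), (288,187), (293,258), (238,293), (170,258) and (172,195), and its centre is at (231,225). The yellow flat mark on the shaft faces up.

```bash
python3 -c "
from h import *
s=load('w3');f=lambda x,y,z: onplane(s,277+(x+.5)/5-.5,116+(y+.5)/5-.5,z)
for C in ([(226,155),(288,187),(293,258),(238,293),(170,258),(172,195)],[(222,118),(318,160),(325,265),(240,328),(150,288),(133,187)]):
  Q=np.array([f(x,y,.1355) for x,y in C]);c=Q.mean(0);d=(Q-c)[:,:2];a=np.degrees(np.arctan2(d[:,1],d[:,0]))%60
  print(c.round(4),np.linalg.norm(d,axis=1).round(4),a.round(1),np.degrees(np.angle(np.exp(6j*np.radians(a)).mean()))/6%60)
P=cloud(s);print(P[160,330:345:5,2],'z ring',[P[116+y//5,277+x//5,2].round(4) for x,y in[(80,220),(380,220),(230,360),(150,220),(310,220)]])
hs=cv2.cvtColor(s['frame'],cv2.COLOR_RGB2HSV)
m=(hs[...,0]>15)&(hs[...,0]<25)&(hs[...,1]>120)&(P[...,2]>.13)&(P[...,2]<.14);print(m.sum(),P[m].min(0),P[m].max(0))
k=[.4805,-.2565,.2]
go([.4805,-.2565,.18],down(167.3))
"
```

```text
[0.5016 0.0106 0.1355] [0.0074 0.0071 0.0074 0.0074 0.0074 0.0069] [27.4 27.2 24.5 28.8 22.1 26.1] 26.036168248275317
[0.5016 0.0105 0.1355] [0.0113 0.0113 0.0108 0.0112 0.011  0.011 ] [28.1 30.7 29.9 28.  31.3 31.5] 29.904377212996994
[0.11016423 0.13467909 0.13337336] z ring [np.float64(0.1349), np.float64(0.1341), np.float64(0.134), np.float64(0.1345), np.float64(0.134)]
2604 [ 0.4818919  -0.00925934  0.13005145] [0.52092431 0.03009065 0.13626197]
shift [-227.4    9.1  -12.6] turn [  0.1  -0.  -84. ]
```

Request:
move_arm --pt "-28 1 -10 0 0 -10.5 0.4" --pt "-57 2 -15 0 0 -21 0.4" --pt "-85 3 -15 0 0 -31.5 0.4" --pt "-114 5 -15 0 0 -42 0.4" --pt "-142 6 -15 0 0 -52.5 0.4"

```text
clock: 5.35
tool_pos: [0.4877, -0.1723, 0.1833]
eef_rot: [0.373, 0.928, 0.0, 0.001]
contact_force: [-0.3, -0.3, -0.5]
opening: 0.597
finger_force: 0.0
```

```bash
python3 -c "
from h import *
st();go([.4805,-.2565,.18],down(167.3))"
```

```text
{'clock': 5.35, 'q': [0.4134, 0.6378, -0.2618, 1.9459, 0.2804, 0.59, 0.7734], 'tool_pos': [0.4877, -0.1723, 0.1833], 'eef_rot': [0.373, 0.9278, 0.0003, 0.0013], 'contact_force': [-0.3493, -0.2555, -0.4724], 'moment': [-0.0536, -0.0038, 0.0275], 'opening': 0.5973, 'finger_force': 0.0}
shift [-53.1 -65.7   3.3] turn [  0.1   0.1 -31.1]
```

Request:
move_arm --pt "-18 -22 0 0 0 -10.4 0.4" --pt "-35 -44 0 0 0 -20.8 0.4" --pt "-52 -65 0 0 0 -31 0.4" --pt "-52 -65 0 0 0 -31 0.4" --pt "-52 -65 0 0 0 -31 0.4"

```text
clock: 5.98
tool_pos: [0.4791, -0.2537, 0.1828]
eef_rot: [0.116, 0.993, 0.0, 0.001]
contact_force: [0.0, 0.1, -0.1]
opening: 0.6
finger_force: 0.0
```

```bash
python3 -c "
from h import *
st();s=snap('wrist','w4');P=cloud(s);hsv=cv2.cvtColor(s['frame'],cv2.COLOR_RGB2HSV)
m=((hsv[...,0]<8)|(hsv[...,0]>172))&(hsv[...,1]>150)&(P[...,2]>.102)&(P[...,2]<.116)
m=cv2.morphologyEx(m.astype(np.uint8),cv2.MORPH_OPEN,np.ones((3,3)))>0
q=P[m];v,u=np.nonzero(m);print(m.sum(),u.min(),u.max(),v.min(),v.max(),np.median(q,0).round(4));print(cv2.minAreaRect(q[:,:2].astype(np.float32)))
cv2.imwrite('pics/w4.png',s['frame'][:,:,::-1])"
```

```text
{'clock': 5.975, 'q': [0.6683, 0.6859, -0.4407, 1.8668, 0.4396, 0.6848, 1.3081], 'tool_pos': [0.4791, -0.2537, 0.1828], 'eef_rot': [0.1158, 0.9933, 0.0004, 0.0006], 'contact_force': [0.0207, 0.0629, -0.0967], 'moment': [0.0375, -0.0126, -0.0367], 'opening': 0.6004, 'finger_force': 0.0}
2149 307 330 151 260 [ 0.475  -0.256   0.1075]
((0.4787895679473877, -0.2569127678871155), (0.013916627503931522, 0.07927169650793076), 73.70297241210938)
```

View pics/w4.png

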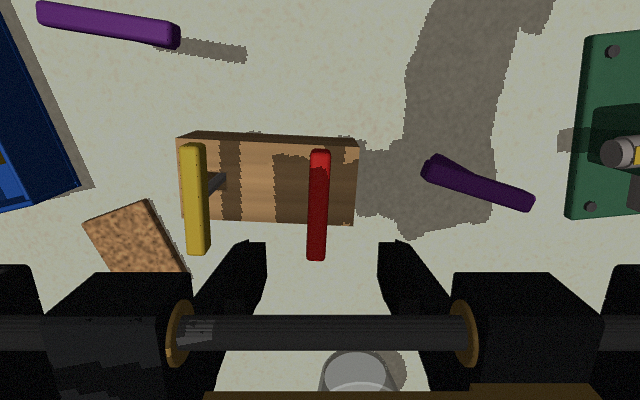

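The wrist view shows the red bar from (320,150) to (316,260) between the open fingers, with the yellow bar on the left at (195,200) and the purple decoy on the right.

```bash
python3 -c "
from h import *
go([.4788,-.2569,.083],down(164.3))"
```

```text
shift [-0.5 -3.4 99.7] turn [0.  0.  2.5]
```

Request:
move_arm --pt "-0.5 -3 20 0 0 2.5 0.4" --pt "-0.5 -3 60 0 0 2.5 0.4" --pt "-0.5 -3 99 0 0 2.5 0.4" --pt "-0.5 -3 99 0 0 2.5 0.4" --pt "-0.5 -3 99 0 0 2.5 0.7" --newtons 20

```text
clock: 6.65
tool_pos: [0.4791, -0.2579, 0.0844]
eef_rot: [0.137, 0.991, -0.0, 0.001]
contact_force: [1.1, 0.5, 0.5]
opening: 0.509
finger_force: 0.0
```

Request:
move_arm --pt "0 0 0 0 0 0 1" --pt "0 0 0 0 0 0 1" --pt "0 0 0 0 0 0 1" --pt "0 0 0 0 0 0 1" --pt "0 0 0 0 0 0 1" --newtons 40

```text
clock: 7.28
tool_pos: [0.4783, -0.2587, 0.0836]
eef_rot: [0.137, 0.991, -0.0, 0.0]
contact_force: [-0.4, -0.4, 4.5]
opening: 0.153
finger_force: 39.6
```

```bash
python3 -c "
from h import *
st();go([.4788,-.2569,.083],down(164.3))"
```

```text
{'clock': 7.275, 'q': [0.5978, 0.8364, -0.3142, 1.927, 0.5413, 0.461, 1.1846], 'tool_pos': [0.4783, -0.2587, 0.0836], 'eef_rot': [0.1375, 0.9905, -0.0, 0.0004], 'contact_force': [-0.407, -0.357, 4.4684], 'moment': [0.1441, 0.0172, 0.049], 'opening': 0.1531, 'finger_force': 39.6473}
shift [-0.   1.9  0.6] turn [ 0.   0.  -0.1]
```

Request:
move_arm --pt "0 0 -20 0 0 0 1" --pt "0 0 -45 0 0 0 1" --pt "0 0 -90 0 0 0 1" --pt "0 0 -135 0 0 0 1" --pt "0 0 -166 0 0 0 1"

```text
clock: 7.9
tool_pos: [0.4778, -0.2588, 0.2508]
eef_rot: [0.138, 0.99, -0.0, 0.0]
contact_force: [-0.2, 0.6, -1.4]
opening: 0.154
finger_force: 39.6
```

```bash
python3 -c "
from h import *
st();go([.502,.0106,.255],down(148))"
```

```text
{'clock': 7.9, 'q': [0.7119, 0.5971, -0.4919, 1.7902, 0.3633, 0.8444, 1.3425], 'tool_pos': [0.4778, -0.2588, 0.2508], 'eef_rot': [0.1376, 0.9905, -0.0001, 0.0004], 'contact_force': [-0.1863, 0.5873, -1.3848], 'moment': [0.0174, -0.0316, 0.0457], 'opening': 0.1543, 'finger_force': 39.6277}
shift [ 50.2 265.8  -4.3] turn [-0.   0.  16.2]
```

Request:
move_arm --pt "10 53 -1 0 0 4 1" --pt "20 106 -2 0 0 8 1" --pt "30 160 -3 0 0 12 1" --pt "40 213 -4 0 0 16 1" --pt "50 266 -4 0 0 16 1"

```text
clock: 8.52
tool_pos: [0.5018, 0.0123, 0.2529]
eef_rot: [0.274, 0.962, -0.0, -0.0]
contact_force: [1.3, 0.1, -1.0]
opening: 0.157
finger_force: 39.6
```

Request:
move_arm --pt "0 0 0 0 0 0 1" --pt "0 0 0 0 0 0 1"

```text
clock: 8.78
tool_pos: [0.5017, 0.0102, 0.2528]
eef_rot: [0.274, 0.962, -0.001, -0.001]
contact_force: [0.1, -0.9, -1.2]
opening: 0.157
finger_force: 39.6
```

```bash
python3 -c "
from h import *
st();go([.502,.0106,.255],down(148))
s=snap('wrist','w5');b=snap('scene','s5');t=snap('top','t5')
f=lambda im,h:cv2.resize(im,(int(im.shape[1]*h/im.shape[0]),h),interpolation=2)
cv2.imwrite('pics/m5.png',np.hstack([f(s['frame'],300),f(b['frame'][130:230,280:380],300)])[:,:,::-1])"
```

```text
{'clock': 8.775, 'q': [0.1414, 0.5284, -0.3943, 1.9056, 0.2849, 0.7638, 0.6035], 'tool_pos': [0.5017, 0.0102, 0.2528], 'eef_rot': [0.2739, 0.9617, -0.0007, -0.0005], 'contact_force': [0.1477, -0.9226, -1.1922], 'moment': [-0.0373, 0.0249, -0.0251], 'opening': 0.1567, 'finger_force': 39.6272}
shift [-0.   0.5 -2.2] turn [-0.1 -0.   0.2]
```

View pics/m5.png

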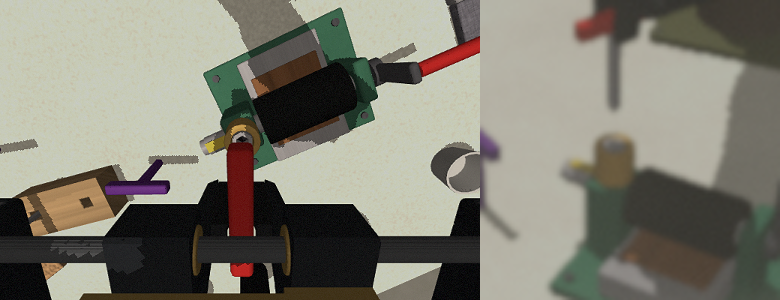

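The wrist view shows the red bar held in the fingers from (240,145) to (240,277), with the socket peeking out just beyond it at (240,135). The scene view shows the rod upright above the boss.

```bash
python3 -c "
from h import *
s=load('w5');P=cloud(s);hsv=cv2.cvtColor(s['frame'],cv2.COLOR_RGB2HSV)
m=((hsv[...,0]<8)|(hsv[...,0]>172))&(hsv[...,1]>150)&(P[...,2]>.262);m[:,:280]=0;m[:,360:]=0
q=P[m];st_=r.get_state();R0=R.from_quat(st_['eef_rot']);k=R0.inv().apply(q-st_['tool_pos'])*1000
print(m.sum(),np.percentile(k,[1,50,99],axis=0).round(1));print(cv2.minAreaRect(k[:,:2].astype(np.float32)))
k=k[abs(k[:,2]-np.median(k[:,2]))<4];A=np.c_[k[:,:2],np.ones(len(k))];print('plane',np.linalg.lstsq(A,k[:,2],rcond=None)[0])
# rod in scene & top views: predicted tip
for n in('s5',):
  b=load(n)
  for z in(-.02,.079): 
    p=np.array(st_['tool_pos'])+R0.apply([0,0,z]);c=b['world_to_cam']@[*p,1];c=b['intrinsics']@c[:3];print(n,z,c[:2]/c[2])
  c=b['world_to_cam']@[.502,.0106,.135,1];c=b['intrinsics']@c[:3];print('socket',c[:2]/c[2])
"
```

```text
4819 [[-37.5  -7.3 -31.3]
 [ 15.   -0.3 -23.5]
 [ 39.9   6.9 -11.7]]
((19.83694076538086, -2.225820541381836), (27.970598220825195, 118.85285186767578), 79.88343811035156)
plane [ 1.92988084e-03 -1.33553959e-02 -2.34680883e+01]
s5 -0.02 [325.53959948 134.43915935]
s5 0.079 [324.82250565 165.98452665]
socket [325.10497105 177.54273508]
```

Request:
move_arm --pt "-0.5 0.5 15 0 0 0 1" --pt "-0.5 0.5 30 0 0 0 1" --pt "-0.5 0.5 37 0 0 0 1" --pt "-0.5 0.5 41 0 0 0 1" --pt "-0.5 0.5 44 0 0 0 1"

```text
clock: 9.55
tool_pos: [0.5023, 0.0107, 0.2091]
eef_rot: [0.274, 0.962, -0.0, -0.001]
contact_force: [-1.8, -1.2, 1.6]
opening: 0.152
finger_force: 39.6
```

```bash
python3 -c "
from h import *
st();go([.502,.0106,.188],down(148))"
```

```text
{'clock': 9.55, 'q': [0.1153, 0.5914, -0.3611, 1.9558, 0.3308, 0.6529, 0.5604], 'tool_pos': [0.5023, 0.0107, 0.2091], 'eef_rot': [0.2741, 0.9617, -0.0005, -0.0005], 'contact_force': [-1.84, -1.1853, 1.6226], 'moment': [-0.1966, 0.58, -0.0059], 'opening': 0.1522, 'finger_force': 39.5602}
shift [ 0.2 -0.2 21.1] turn [-0.1 -0.   0.2]
```

Request:
move_arm --pt "0 0 3 0 0 0 1" --pt "0 0 6 0 0 0 1" --pt "0 0 9 0 0 0 1"

```text
clock: 9.93
tool_pos: [0.5024, 0.0107, 0.2]
eef_rot: [0.274, 0.962, -0.0, -0.0]
contact_force: [-2.5, -1.6, 1.4]
opening: 0.158
finger_force: 39.6
```

```bash
python3 -c "
from h import *
st()"
```

```text
{'clock': 9.925, 'q': [0.1091, 0.605, -0.3526, 1.9655, 0.3407, 0.6294, 0.5515], 'tool_pos': [0.5024, 0.0107, 0.2], 'eef_rot': [0.274, 0.9617, -0.0004, -0.0004], 'contact_force': [-2.5003, -1.5716, 1.3675], 'moment': [-0.3426, 0.8849, 0.0146], 'opening': 0.1581, 'finger_force': 39.5629}
```

Request:
move_arm --pt "0.3 -0.4 3 0 0 0 1" --pt "0.3 -0.4 6 0 0 0 1" --pt "0.3 -0.4 9 0 0 0 1" --pt "0.3 -0.4 10.5 0 0 0 1" --pt "0.3 -0.4 10.5 0 0 0 1"

```text
clock: 10.55
tool_pos: [0.5022, 0.0108, 0.1894]
eef_rot: [0.274, 0.962, -0.0, -0.0]
contact_force: [-2.5, -1.4, -1.2]
opening: 0.154
finger_force: 39.6
```

```bash
python3 -c "
from h import *
st()"
```

```text
{'clock': 10.55, 'q': [0.102, 0.6209, -0.3423, 1.977, 0.3522, 0.6016, 0.5413], 'tool_pos': [0.5022, 0.0108, 0.1894], 'eef_rot': [0.2739, 0.9617, -0.0001, -0.0003], 'contact_force': [-2.492, -1.4171, -1.2087], 'moment': [-0.4054, 0.7587, -0.0412], 'opening': 0.1539, 'finger_force': 39.5672}
```

Request:
move_arm --pt "0.2 -0.2 0 0 0 9 1" --pt "0.2 -0.2 0.3 0 0 18 1" --pt "0.2 -0.2 0.6 0 0 27 1" --pt "0.2 -0.2 0.9 0 0 36 1" --pt "0.2 -0.2 1.2 0 0 45 1"

```text
clock: 11.18
tool_pos: [0.502, 0.0118, 0.1885]
eef_rot: [0.622, 0.783, 0.0, -0.0]
contact_force: [-2.4, 0.5, -0.3]
opening: 0.151
finger_force: 39.6
```

```bash
cat >> h.py <<'E'
def q():
    s=r.get_state();a=R.from_quat(s['eef_rot']).as_matrix()[:,0];print('t',s['clock'],'yaw',np.degrees(np.arctan2(a[1],a[0])).round(2),'M',np.round(s['moment'],3),'F',np.round(s['contact_force'],1),'p',np.round(s['tool_pos'],4),'q7',round(s['q'][6],2))
E
python3 -c "
from h import *
q()"
```

```text
t 11.175 yaw 103.01 M [0.168 1.015 0.188] F [-2.4  0.5 -0.3] p [0.502  0.0118 0.1885] q7 -0.01
```

Request:
move_arm --pt "0 0 0.2 0 0 6 1" --pt "0 0 0.3 0 0 12 1" --pt "0 0 0.3 0 0 12 1" --pt "0 0 0.3 0 0 12 1"

```text
clock: 11.68
tool_pos: [0.5022, 0.0117, 0.1882]
eef_rot: [0.699, 0.715, 0.0, -0.0]
contact_force: [-3.2, 2.9, -1.2]
opening: 0.153
finger_force: 39.6
```

```bash
python3 -c "
from h import *
q()"
```

```text
t 11.675 yaw 91.36 M [0.435 0.841 0.103] F [-3.2  2.9 -1.2] p [0.5022 0.0117 0.1882] q7 -0.15
```

Request:
move_arm --pt "0.3 -0.5 0.1 0 0 4 1" --pt "0.3 -0.5 0.2 0 0 8 1" --pt "0.3 -0.5 0.2 0 0 8 1" --pt "0.3 -0.5 0.2 0 0 8 1"

```text
clock: 12.18
tool_pos: [0.5021, 0.0116, 0.188]
eef_rot: [0.747, 0.665, 0.001, -0.0]
contact_force: [-1.5, 2.0, -2.1]
opening: 0.154
finger_force: 39.6
```

```bash
python3 -c "
from h import *
q()"
```

```text
t 12.175 yaw 83.32 M [0.577 0.537 0.096] F [-1.5  2.  -2.1] p [0.5021 0.0116 0.188 ] q7 -0.24
```

Request:
move_arm --pt "0.3 0 0.1 0 0 3 1" --pt "0.3 0 0.2 0 0 6 1" --pt "0.3 0 0.2 0 0 6 1" --pt "0.3 0 0.2 0 0 6 1"

```text
clock: 12.68
tool_pos: [0.502, 0.0116, 0.1879]
eef_rot: [0.781, 0.624, 0.0, 0.0]
contact_force: [-0.4, 3.0, -2.1]
opening: 0.152
finger_force: 39.6
```

```bash
python3 -c "
from h import *
q()"
```

```text
t 12.675 yaw 77.22 M [0.737 0.311 0.106] F [-0.4  3.  -2.1] p [0.502  0.0116 0.1879] q7 -0.32
```

Request:
move_arm --pt "0.5 0 0.1 0 0 2.5 1" --pt "0.5 0 0.1 0 0 5 1" --pt "0.5 0 0.1 0 0 5 1" --pt "0.5 0 0.1 0 0 5 1"

```text
clock: 13.18
tool_pos: [0.502, 0.0118, 0.1877]
eef_rot: [0.808, 0.589, 0.0, 0.0]
contact_force: [0.3, 2.8, -2.0]
opening: 0.155
finger_force: 39.6
```

```bash
python3 -c "
from h import *
q()"
```

```text
t 13.175 yaw 72.2 M [0.579 0.151 0.096] F [ 0.3  2.8 -2. ] p [0.502  0.0118 0.1877] q7 -0.37
```

Request:
move_arm --pt "0.4 0 0.1 0 0 2.5 1" --pt "0.4 0 0.1 0 0 5 1" --pt "0.4 0 0.1 0 0 5 1" --pt "0.4 0 0.1 0 0 5 1"

```text
clock: 13.68
tool_pos: [0.5021, 0.0122, 0.1876]
eef_rot: [0.833, 0.553, 0.0, 0.0]
contact_force: [0.5, 1.7, -1.8]
opening: 0.155
finger_force: 39.6
```

```bash
python3 -c "
from h import *
q()"
```

```text
t 13.675 yaw 67.2 M [0.452 0.015 0.158] F [ 0.5  1.7 -1.8] p [0.5021 0.0122 0.1876] q7 -0.43
```

Request:
move_arm --pt "0.2 0 0.1 0 0 1 1" --pt "0.2 0 0.1 0 0 2 1" --pt "0.2 0 0.1 0 0 2 1" --pt "0.2 0 0.1 0 0 2 1"

```text
clock: 14.18
tool_pos: [0.5022, 0.0124, 0.1875]
eef_rot: [0.842, 0.539, 0.0, 0.0]
contact_force: [0.7, 0.8, -1.4]
opening: 0.151
finger_force: 39.6
```

```bash
python3 -c "
from h import *
q()"
```

```text
t 14.175 yaw 65.2 M [ 0.352 -0.059  0.146] F [ 0.7  0.8 -1.4] p [0.5022 0.0124 0.1875] q7 -0.46
```

Request:
move_arm --pt "0 0 0 0 0 1 1" --pt "0 0 0 0 0 2 1" --pt "0 0 0 0 0 2 1" --pt "0 0 0 0 0 2 1"

```text
clock: 14.68
tool_pos: [0.5021, 0.0124, 0.1875]
eef_rot: [0.852, 0.524, 0.0, 0.0]
contact_force: [0.7, 0.9, -1.7]
opening: 0.151
finger_force: 39.6
```

```bash
python3 -c "
from h import *
q()"
```

```text
t 14.675 yaw 63.2 M [ 0.277 -0.094  0.108] F [ 0.7  0.9 -1.7] p [0.5021 0.0124 0.1875] q7 -0.48
```

Still free, so I'll keep turning.

Request:
move_arm --pt "0 0 0.1 0 0 2 1" --pt "0 0 0.1 0 0 4 1" --pt "0 0 0.1 0 0 4 1" --pt "0 0 0.1 0 0 4 1"

```text
clock: 15.18
tool_pos: [0.5022, 0.0125, 0.1874]
eef_rot: [0.869, 0.494, 0.0, 0.0]
contact_force: [1.3, 2.2, -3.5]
opening: 0.152
finger_force: 39.6
```

```bash
python3 -c "
from h import *
q()"
```

```text
t 15.175 yaw 59.21 M [ 0.266 -0.206  0.173] F [ 1.3  2.2 -3.5] p [0.5022 0.0125 0.1874] q7 -0.53
```

Request:
move_arm --pt "0 0 0 0 0 1 1" --pt "0 0 0 0 0 2 1" --pt "0 0 0 0 0 2 1" --pt "0 0 0 0 0 2 1"

```text
clock: 15.68
tool_pos: [0.5021, 0.0125, 0.1874]
eef_rot: [0.878, 0.479, 0.0, 0.0]
contact_force: [2.1, 1.7, -2.8]
opening: 0.151
finger_force: 39.6
```

```bash
python3 -c "
from h import *
q()"
```

```text
t 15.675 yaw 57.2 M [ 0.201 -0.319  0.207] F [ 2.1  1.7 -2.8] p [0.5021 0.0125 0.1874] q7 -0.55
```

Request:
move_arm --pt "0 0 0 0 0 1 1" --pt "0 0 0 0 0 2 1" --pt "0 0 0 0 0 2 1" --pt "0 0 0 0 0 2 1"

```text
clock: 16.18
tool_pos: [0.5021, 0.0125, 0.1874]
eef_rot: [0.886, 0.463, 0.0, 0.0]
contact_force: [2.3, 1.2, -3.7]
opening: 0.154
finger_force: 39.7
```

```bash
python3 -c "
from h import *
q()"
```

```text
t 16.175 yaw 55.2 M [ 0.304 -0.38   0.191] F [ 2.3  1.2 -3.7] p [0.5021 0.0125 0.1874] q7 -0.57
```

Request:
move_arm --pt "0 0 0 0 0 1 1" --pt "0 0 0 0 0 2 1" --pt "0 0 0 0 0 2 1"

```text
clock: 16.55
tool_pos: [0.5021, 0.0125, 0.1874]
eef_rot: [0.894, 0.448, 0.0, 0.0]
contact_force: [2.7, 1.5, -3.6]
opening: 0.154
finger_force: 39.7
```

```bash
cat >> h.py <<'E'
def qa(n=8):
    L=[]
    for i in range(n): eyes.snapshot('wrist'); L.append(r.get_state()['moment'])
    L=np.array(L);print('avg',L.mean(0).round(3),'sd',L.std(0).round(3));q()
E
python3 -c "
from h import *
qa()"
```

```text
avg [ 0.231 -0.419  0.255] sd [0.043 0.023 0.027]
t 16.95 yaw 53.2 M [ 0.219 -0.419  0.318] F [ 2.3  1.3 -4.7] p [0.5021 0.0125 0.1874] q7 -0.6
```

Request:
move_arm --pt "0 0 0 0 0 1 1" --pt "0 0 0 0 0 1 1" --pt "0 0 0 0 0 1 1"

```text
clock: 17.32
tool_pos: [0.5021, 0.0124, 0.1874]
eef_rot: [0.898, 0.44, 0.0, 0.0]
contact_force: [2.5, -0.2, -4.9]
opening: 0.153
finger_force: 39.7
```

```bash
python3 -c "
from h import *
qa(10)"
```

```text
avg [ 0.219 -0.463  0.271] sd [0.028 0.026 0.031]
t 17.825 yaw 52.2 M [ 0.228 -0.48   0.227] F [ 3.   0.9 -4.1] p [0.502  0.0124 0.1874] q7 -0.61
```

Request:
move_arm --pt "0 0 0 0 0 0 0.6" --pt "0 0 0 0 0 0 0.6" --pt "0 0 0 0 0 0 0.6" --pt "0 0 0 0 0 0 0.6" --pt "0 0 -25 0 0 0 0.6"

```text
clock: 18.45
tool_pos: [0.5007, 0.0124, 0.2115]
eef_rot: [0.898, 0.44, -0.002, -0.001]
contact_force: [-0.0, -0.1, 0.9]
opening: 0.399
finger_force: 0.0
```

Request:
move_arm --pt "0 0 -40 0 0 0 0.6" --pt "0 0 -80 0 0 0 0.6" --pt "0 0 -80 0 0 0 0.6" --pt "0 0 -80 0 0 0 0.6"

```text
clock: 18.95
tool_pos: [0.5014, 0.0125, 0.2919]
eef_rot: [0.898, 0.44, -0.0, -0.0]
contact_force: [0.1, 0.4, -0.2]
opening: 0.401
finger_force: 0.0
```

```bash
python3 -c "
from h import *
q();s=snap('wrist','w6');b=snap('scene','s6')
f=lambda im,h:cv2.resize(im,(int(im.shape[1]*h/im.shape[0]),h),interpolation=2)
cv2.imwrite('pics/m6.png',np.hstack([f(s['frame'],300),f(b['frame'][130:250,290:410],300)])[:,:,::-1])
P=cloud(s);hsv=cv2.cvtColor(s['frame'],cv2.COLOR_RGB2HSV)
m=((hsv[...,0]<8)|(hsv[...,0]>172))&(hsv[...,1]>150)&(P[...,2]>.19)&(P[...,2]<.235);k=P[m]
print(np.median(k[:,2]),cv2.minAreaRect(k[:,:2].astype(np.float32)))
m=((hsv[...,0]<8)|(hsv[...,0]>172))&(hsv[...,1]>150)&(P[...,2]>.12)&(P[...,2]<.175);k=P[m]
print(m.sum(),np.percentile(k,[2,50,98],axis=0),cv2.minAreaRect(k[:,:2].astype(np.float32)))
"
```

```text
t 18.95 yaw 52.2 M [-0.045  0.129 -0.018] F [ 0.1  0.4 -0.2] p [0.5014 0.0125 0.2919] q7 -0.64
0.2097170654927959 ((0.4964027404785156, 0.010965093970298767), (0.07993429154157639, 0.014398565515875816), 66.46553039550781)
55 [[ 0.75223754 -0.12966769  0.12005652]
 [ 0.75410008 -0.12190719  0.12174383]
 [ 0.75976611 -0.11692063  0.12402674]] ((0.7548671960830688, -0.1223013624548912), (0.01599263958632946, 0.004125519655644894), 63.6504020690918)
```

View pics/m6.png

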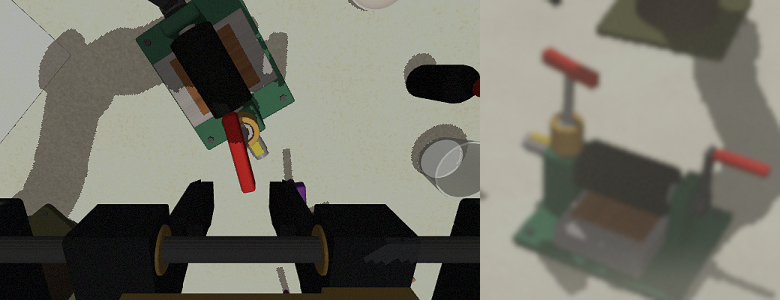

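The key stands in the screw, with its bar at (238,150) in the wrist view. In the scene view the rod is nearly upright, the crank arm is vertical at (710,165) and the gripper is clear. The last averaged torque was about 0.27 N·m, so I'm handing in.

```bash
python3 -c "
from h import *
print(finish_job())"
```

```text
the job is handed in; nothing more can be done
None
```

I turned the crank upright, put the red key about 25 mm into the set screw and tightened it to about 0.27 N·m, then handed the job in at about 19 s with the key standing in the screw; no verdict came back, and I never measured the screw's force on the flat directly.

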